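# Move the finish samples to the drying rack in reverse order

## Robot

A 7-joint arm with a two-finger parallel gripper is mounted at the origin on a cart in front of the work surface, level with it; the furniture and walls round the work are solid. World frame = base frame: x ahead of the robot, y to its left, z up, the work surface at z = 0. Lengths are in mm, angles in degrees, forces in N, time in s.
With the tool pointing down it reaches from about 400 to 925 mm from the base axis. Payload 5.6 kg.
Tool frame: the origin (TCP) lies at the very end of the fingers, on their centre line; the grasp point (between the pads) lies 19 mm behind it; z points along the fingers, y is the line along which they close (so a half turn about z gives the same grasp; the last joint's range is limited). The gripper opens to 85 mm and grips with 20 to 120 N. Pads are 22 mm wide; open, the fingers measure 114 mm over their backs; the gripper's body (76 mm by 85 mm) begins 54 mm behind the grasp point. The pads swing forward as they close: fully open they stand 13 mm farther back than shut.
Start: joints at [-75.344, 26.786, -0.665, 91.828, 0.344, 61.387, -3.226], TCP at [191.383, 621.193, 231.29] pointing down, gripper open.
Joint ranges: [-144.91, 144.91], [-17.63, 115.5], [-89.93, 88.59], [15.96, 139.68], [-74.01, 254.01], [8.47, 105.57], [-167.45, 167.45]. Speed limits (degrees/s): [147.25, 147.25, 180, 180, 180, 180, 180].

## Interface

Orientations are given as [roll, pitch, yaw] about the fixed x, y, z axes, in that order (R = Rz(yaw) Ry(pitch) Rx(roll)).
In Python, from bench import ctrl gives the robot as it stands.
- The arm moves only by the shell command python3 -m pendant 'ROWS' [FORCE]. ROWS is JSON, a list that holds one entry, the list of rows, each a list of 7 numbers: the opening, from 0 (shut) to 1 (fully open), then the shift along the tool's x, y, z in m, then the turn, a rotation vector about the tool's x, y, z in rad. A call has 1 to 5 rows; each row shifts and turns the commanded pose from where the row before left it, along the tool's axes as they then stand; what a row does not reach is not made up. A row lasts 1/8 s, in which the tool goes at most 62.5 mm and 10.7 degrees, less where a joint would pass 70% of its speed; a pose out of reach is approached as far as the arm can. A call is refused whole if a number of a shift passes 0.0625 or a number of a turn 0.188, either way. A call with a gripper value outside its range is refused whole. The fingers move at their own pace and stop on an object; FORCE is the grip in N (left out, the last holds). Time passes only in rows, so rows that do not move let the fingers close. It gives the time, the measured TCP pose, the force, the opening and the grip force at its end, in the units of the state.
- ctrl.get_obs(): the state, without advancing time (a new reading comes with each control period).
- ctrl.get_image(name): name is "side" or "top" or "wrist"; returns the picture (400x640x3 uint8, red, green, blue); there is no depth.
- ctrl.calibration(name): a dict with "fx", "fy", "cx", "cy" (pixels), "R" (3x3) and "t" (3): a world point X has camera coordinates R X + t. Camera axes: x right, y down, z forward; pixel columns grow to the right and rows downward; lengths in mm; the calibration is good to about 2 mm. A picture is of the moment at which its call begins: read the wrist's pose just before it. calibration takes no time and is no camera call; for the wrist camera it gives the pose at the moment of the call.
- ctrl.finish_job(): hands the job in; it is judged then, once.
The state is a dict: "t": time; "q": joint angles; "qd": joint speeds; "joint_efforts": joint torques, N m; "eef_pos": TCP position; "tool_rot": TCP orientation; "ft_force": force on the tool from outside, world axes, zero at the start; "ft_torque": the same for the moment, N m; "grip_width": finger opening in mm; "finger_force": force on a finger pad.
Only numpy, scipy, OpenCV 4.12 (cv2) and the standard library are available. Lean on these libraries where they do the work, as an engineer would, in place of code of your own. Each camera call takes 0.05 s, during which the arm holds its last target. There are 200 camera calls.

## Task

Move the four timber offcuts from the plywood sample board to the empty grey drying rack, one to each bay, in the reverse order: the offcut that is leftmost on the board (seen from the robot) goes to the rightmost bay of the rack, the second from the left to the second from the right, and so on. Leave each one lying flat, centred in its bay, with its length straight across the rack and resting on both of the bay's bearers, and let go of them all.

Things in the scene. Friction and masses are not known exactly. Their poses are not given: they have to be found in the camera images.
- sample_board: plywood board, 80 x 336 x 8 mm, fixed, nearer or farther than the rack; four wooden rests stand in a row on it and carry the offcuts at the start. Origin: centre of its underside; x across it (away from the robot), y along it (to the robot's left, within 0.1 rad), z up. Rests at y = +126, +42, -42, -126 mm, x = 0; their tops are 22 mm above the origin.
- drying_rack: grey metal rack, 80 x 336 mm, fixed, four empty bays in a row. Origin: centre of its underside; x across it (away from the robot), y along it (to the robot's left, within 0.1 rad), z up. Bay centres at y = +126, +42, -42, -126 mm, x = 0. A bay is a dark 60 x 70 mm plate with two bright bearers, 10 x 66 mm, along y at x = -17 and +17 mm; offcuts lie on their tops, 22 mm above the origin.
- long_offcut: long narrow sawn timber offcut, 42 x 140 x 35 mm, loose, lying flat; origin at the centre of its underside, x along its 42 mm width (grip it there, from above), y along its 140 mm length, z up. At the start it lies roughly square across one of the four rests on the sample board, underside 22 mm above the bench.
- medium_offcut: medium sawn timber offcut, 50 x 90 x 35 mm, loose, lying flat; origin at the centre of its underside, x along its 50 mm width (grip it there, from above), y along its 90 mm length, z up. At the start it lies roughly square across one of the four rests on the sample board, underside 22 mm above the bench.
- wide_offcut: the widest and flattest sawn timber offcut, 60 x 100 x 30 mm, loose, lying flat; origin at the centre of its underside, x along its 60 mm width (grip it there, from above), y along its 100 mm length, z up. At the start it lies roughly square across one of the four rests on the sample board, underside 22 mm above the bench.
- short_offcut: the smallest, a short reddish sawn timber offcut, 35 x 70 x 35 mm, loose, lying flat; origin at the centre of its underside, x along its 35 mm width (grip it there, from above), y along its 70 mm length, z up. At the start it lies roughly square across one of the four rests on the sample board, underside 22 mm above the bench.
- rest_long: the wooden rest under the long offcut at the start (the four rests look alike), fixed: a 60 x 70 x 6 mm plate with two bearers, 14 mm high in all; origin at the centre of its underside, axes as those of the sample board. It stays in place, so it still marks where that offcut came from.
- rest_medium: the wooden rest under the medium offcut at the start (the four rests look alike), fixed: a 60 x 70 x 6 mm plate with two bearers, 14 mm high in all; origin at the centre of its underside, axes as those of the sample board. It stays in place, so it still marks where that offcut came from.
- rest_wide: the wooden rest under the wide offcut at the start (the four rests look alike), fixed: a 60 x 70 x 6 mm plate with two bearers, 14 mm high in all; origin at the centre of its underside, axes as those of the sample board. It stays in place, so it still marks where that offcut came from.
- rest_short: the wooden rest under the short offcut at the start (the four rests look alike), fixed: a 60 x 70 x 6 mm plate with two bearers, 14 mm high in all; origin at the centre of its underside, axes as those of the sample board. It stays in place, so it still marks where that offcut came from.
Not all that is in view belongs to the job. Leave any yellow look-alike of the short_offcut alone.

How it is judged (in metres and radians):
At the end, for the whole second after the job is handed in: Each offcut lies released and at rest in the rack bay that mirrors its first place on the board: within 15 mm of the bay's centre along and across the rack, underside within 5 mm of the bearers' tops, flat to 0.1 rad, its length within 0.2 rad of straight across the rack (((y of rest_long in the frame of sample_board between 0.106 and 0.146 m and y of long_offcut in the frame of drying_rack between -0.141 and -0.111 m) or (y of rest_long in the frame of sample_board between 0.022 and 0.062 m and y of long_offcut in the frame of drying_rack between -0.057 and -0.027 m) or (y of rest_long in the frame of sample_board between -0.062 and -0.022 m and y of long_offcut in the frame of drying_rack between 0.027 and 0.057 m) or (y of rest_long in the frame of sample_board between -0.146 and -0.106 m and y of long_offcut in the frame of drying_rack between 0.111 and 0.141 m)) and x of long_offcut in the frame of drying_rack between -0.015 and 0.015 m and z of long_offcut in the frame of drying_rack between 0.017 and 0.027 m and angle between the y axis of each of long_offcut, medium_offcut, wide_offcut, short_offcut and the x axis of drying_rack, either way round below 0.2 rad and angle between each of long_offcut, medium_offcut, wide_offcut, short_offcut's own z axis and vertical below 0.1 rad and linear speed of each of long_offcut, medium_offcut, wide_offcut, short_offcut below 0.02 m/s and angular speed of each of long_offcut, medium_offcut, wide_offcut, short_offcut below 0.2 rad/s and ((y of rest_medium in the frame of sample_board between 0.106 and 0.146 m and y of medium_offcut in the frame of drying_rack between -0.141 and -0.111 m) or (y of rest_medium in the frame of sample_board between 0.022 and 0.062 m and y of medium_offcut in the frame of drying_rack between -0.057 and -0.027 m) or (y of rest_medium in the frame of sample_board between -0.062 and -0.022 m and y of medium_offcut in the frame of drying_rack between 0.027 and 0.057 m) or (y of rest_medium in the frame of sample_board between -0.146 and -0.106 m and y of medium_offcut in the frame of drying_rack between 0.111 and 0.141 m)) and x of medium_offcut in the frame of drying_rack between -0.015 and 0.015 m and z of medium_offcut in the frame of drying_rack between 0.017 and 0.027 m and ((y of rest_wide in the frame of sample_board between 0.106 and 0.146 m and y of wide_offcut in the frame of drying_rack between -0.141 and -0.111 m) or (y of rest_wide in the frame of sample_board between 0.022 and 0.062 m and y of wide_offcut in the frame of drying_rack between -0.057 and -0.027 m) or (y of rest_wide in the frame of sample_board between -0.062 and -0.022 m and y of wide_offcut in the frame of drying_rack between 0.027 and 0.057 m) or (y of rest_wide in the frame of sample_board between -0.146 and -0.106 m and y of wide_offcut in the frame of drying_rack between 0.111 and 0.141 m)) and x of wide_offcut in the frame of drying_rack between -0.015 and 0.015 m and z of wide_offcut in the frame of drying_rack between 0.017 and 0.027 m and ((y of rest_short in the frame of sample_board between 0.106 and 0.146 m and y of short_offcut in the frame of drying_rack between -0.141 and -0.111 m) or (y of rest_short in the frame of sample_board between 0.022 and 0.062 m and y of short_offcut in the frame of drying_rack between -0.057 and -0.027 m) or (y of rest_short in the frame of sample_board between -0.062 and -0.022 m and y of short_offcut in the frame of drying_rack between 0.027 and 0.057 m) or (y of rest_short in the frame of sample_board between -0.146 and -0.106 m and y of short_offcut in the frame of drying_rack between 0.111 and 0.141 m)) and x of short_offcut in the frame of drying_rack between -0.015 and 0.015 m and z of short_offcut in the frame of drying_rack between 0.017 and 0.027 m); the robot touches nothing.
It also fails if it takes over 96 s, if anything falls off the work surface, if the arm or the gripper's body presses on something with over 40 N, if the wrist force passes 120 N, or if a joint passes its speed limit or range.

## Working session

There is one attempt and no reset: what is moved stays moved. The work goes in short steps, Python scripts to look and compute and a shell command to move; the robot and the scene stay as the last step left them, time stands still between calls to the robot, and variables do not carry over. Pictures are saved under pics/ and viewed, at most 14 in all, crops included, and the job is handed in when it is done.

```bash
mkdir -p pics; ls
python3 - <<'E'
from bench import ctrl
import cv2
o=ctrl.get_obs();print(o['t'],o['eef_pos'],o['tool_rot'],o['grip_width'])
for n in('top','side'):
    c=ctrl.calibration(n);print(n,c)
    cv2.imwrite(f'pics/{n}0.png',ctrl.get_image(n)[:,:,::-1])
E
```

```text
pics
0.0 [191.26293246 620.62508112 230.32706006] [-1.79897123e+02  9.04066280e-03  1.62873013e+02] 85.29429424085743
top {'fx': 398.12523796079, 'fy': 398.12523796079, 'cx': 326.52330052097955, 'cy': 199.63730687517048, 'R': array([[ 0.13072476, -0.99141593, -0.00234327],
       [-0.96446774, -0.1266234 , -0.23188036],
       [ 0.22959317,  0.03257251, -0.97274149]]), 't': array([ 76.53359634, 532.59370011, 903.1459844 ])}
side {'fx': 460.9558533700758, 'fy': 460.9558533700758, 'cx': 324.7916089548004, 'cy': 205.10942107158093, 'R': array([[-0.99392219, -0.10748419,  0.02378706],
       [-0.07331046,  0.48506541, -0.87139952],
       [ 0.0821234 , -0.86784716, -0.48999699]]), 't': array([ 515.35169274,   15.15079776, 1027.38246161])}
```

View pics/top0.png

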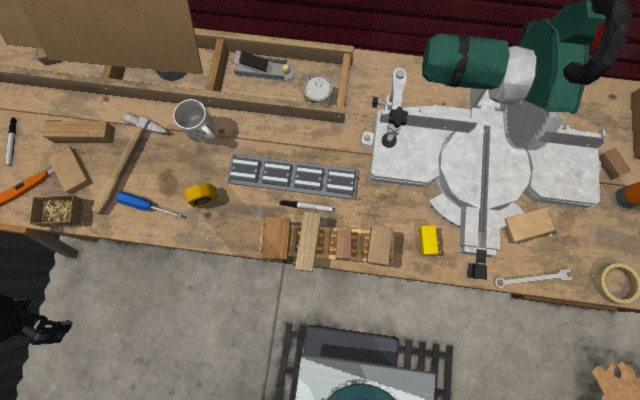

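View pics/side0.png

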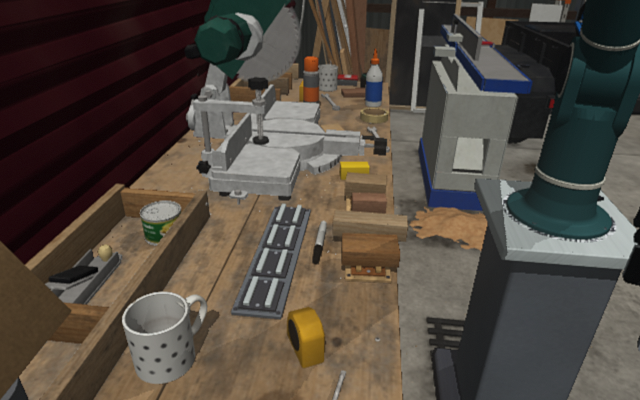

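The top view shows the rack at px (230–357, 155–195). The offcuts from the left are wide (275,240), long (309,240), short (345,243) and medium (380,245). The yellow decoy is at (430,240) and a marker pen lies at (305,206) between board and rack. Next I'll measure by colour and rays.

```bash
cat > h.py <<'E'
import numpy as np, cv2
from bench import ctrl
def ray(c,uv,z):
    R,t=np.array(c['R']),np.array(c['t']); C=-R.T@t
    d=R.T@np.array([(uv[0]-c['cx'])/c['fx'],(uv[1]-c['cy'])/c['fy'],1.])
    return C+d*(z-C[2])/d[2]
def proj(c,X):
    p=np.array(c['R'])@np.array(X,float)+c['t'];return c['fx']*p[0]/p[2]+c['cx'],c['fy']*p[1]/p[2]+c['cy']
E
python3 - <<'E'
from h import *
c=ctrl.calibration('top');im=cv2.imread('pics/top0.png')
# rack bearers: bright blobs
roi=im[150:200,225:362];g=cv2.cvtColor(roi,cv2.COLOR_BGR2GRAY);hsv=cv2.cvtColor(roi,cv2.COLOR_BGR2HSV)
m=((g>165)&(hsv[...,1]<60)).astype('uint8')
n,_,s,ce=cv2.connectedComponentsWithStats(m)
for i in range(1,n):
    if s[i,4]>8: print(s[i,2:],(ce[i]+[225,150]).round(1),ray(c,ce[i]+[225,150],22).round(1)[:2])
roi=im[205:280,250:405]
cv2.imwrite('pics/c1.png',cv2.resize(roi,None,fx=5,fy=5,interpolation=cv2.INTER_CUBIC))
E
```

```text
[25  6 71] [244.9 161.9] [599.9 369.7]
[24  5 71] [276.7 165.9] [599.7 286.2]
[25  5 73] [309. 170.] [599.6 201.8]
[24  6 74] [242.4 174.3] [565.9 369.9]
[25  6 75] [341.3 174.1] [599.6 117.8]
[24  6 73] [274.6 178.4] [565.8 286. ]
[25  6 76] [306.9 182.5] [565.7 202.4]
[25  6 76] [339.9 186.7] [565.7 117.3]
```

View pics/c1.png

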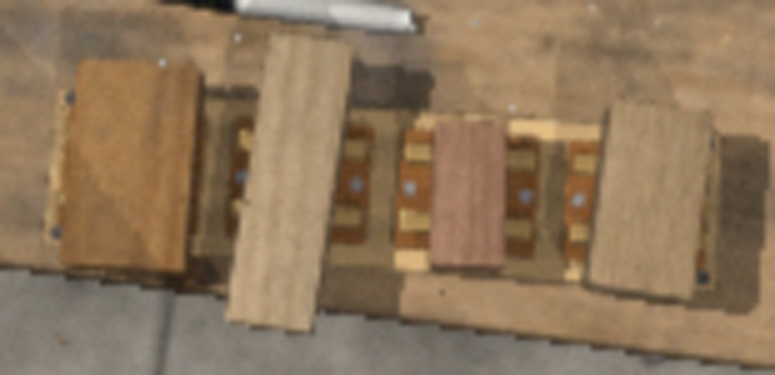

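The crop shows the four top faces clearly: wide, long, short and medium from left to right. I'll cast their corners onto the top planes and check the sizes.

Run:
```python
from h import *
c=ctrl.calibration('top')
Q=dict(wide=([(78,60),(200,62),(185,270),(62,268)],52),long=([(270,35),(352,40),(315,330),(230,322)],57),short=([(436,120),(505,122),(502,268),(432,264)],57),medium=([(610,103),(712,112),(695,298),(590,290)],57))
for k,(q,z) in Q.items():
    P=np.array([ray(c,np.array(p)/5+[249.6,204.6],z)[:2] for p in q])
    e=(P[0]+P[1]-P[2]-P[3])/2;w=(P[0]+P[3]-P[1]-P[2])/2
    print(k,P.mean(0).round(1),'L',np.hypot(*e).round(1),'W',np.hypot(*w).round(1),'yawL',np.degrees(np.arctan2(e[1],e[0])).round(1),np.degrees(np.arctan2(-w[0],w[1])).round(1))
C=ctrl.calibration('wrist');R=np.array(C['R']);print('wristcam',(-R.T@C['t']).round(0),R.round(2).tolist())
o=ctrl.get_obs();print(o['eef_pos'],o['tool_rot'])
from scipy.spatial.transform import Rotation as Ro
print(Ro.from_euler('xyz',o['tool_rot'],degrees=True).as_matrix().round(3))
```

```text
wide [412.5 254.1] L 100.5 W 58.9 yawL 5.0 6.6
long [414.5 176.2] L 138.9 W 39.9 yawL 0.5 3.1
short [419.1  91.9] L 69.1 W 33.1 yawL 5.6 5.0
medium [427.2   5.3] L 89.5 W 49.2 yawL 0.1 2.8
wristcam [124. 642. 373.] [[0.3, 0.96, -0.0], [0.92, -0.28, 0.28], [0.27, -0.08, -0.96]]
[191.26027335 620.68813654 230.4082547 ] [-1.79905737e+02  6.29772335e-03  1.62875332e+02]
[[-0.956  0.294 -0.   ]
 [ 0.294  0.956 -0.002]
 [-0.    -0.002 -1.   ]]
```

The sizes match (100.5×59, 139×40, 69×33 and 89.5×49), and the bearers sit 34 mm apart and the bays 84 mm, as given. The bays are at x≈582.7, y≈370/286/202/117.5, with rack yaw ≈0. First I go over the wide offcut.

```bash
python3 -m pendant '[[[0.88,0,0,0,0,0,-0.129],[0.88,0,0,0,0,0,-0.129],[0.88,0,0,0,0,0,-0.129]]]' 60
python3 -m pendant '[[[0.88,-0.0235,-0.048,0,0,0,0],[0.88,-0.0235,-0.048,0,0,0,0],[0.88,-0.0235,-0.048,0,0,0,0],[0.88,-0.0235,-0.048,0,0,0,0]]]'
python3 -m pendant '[[[0.88,-0.0235,-0.048,0,0,0,0],[0.88,-0.0235,-0.048,0.02,0,0,0],[0.88,-0.0235,-0.048,0.02,0,0,0],[0.88,-0.0235,-0.048,0.02,0,0,0],[0.88,0,0,0,0,0,0]]]'
python3 - <<'E'
from h import *
cv2.imwrite('pics/w1.png',ctrl.get_image('wrist')[:,:,::-1])
c=ctrl.calibration('wrist');print(c['R'].round(3).tolist(),c['t'].round(1))
print(proj(c,(412.5,254.1,52)),proj(c,(414.5,176.2,57)))
E
```

```text
t: 0.48
eef_pos: [191.3, 620.9, 230.7]
tool_rot: [-179.9, -0.0, -174.7]
ft_force: [0.6, 0.5, -0.2]
grip_width: 75.3
finger_force: 0.0
t: 0.98
eef_pos: [302.6, 436.4, 231.0]
tool_rot: [-180.0, -0.0, -175.0]
ft_force: [-0.3, -0.7, 0.7]
grip_width: 75.1
finger_force: 0.0
t: 1.6
eef_pos: [413.5, 250.4, 169.7]
tool_rot: [-179.8, -0.1, -175.4]
ft_force: [-1.2, 0.9, -0.6]
grip_width: 75.4
finger_force: 0.0
[[-0.083, 0.997, -0.002], [0.957, 0.08, 0.278], [0.277, 0.021, -0.961]] [-218.1 -434.9  200.2]
(np.float64(315.7124630389328), np.float64(197.13824997435842)) (np.float64(224.5641402897498), np.float64(193.5578563687606))
```

View pics/w1.png

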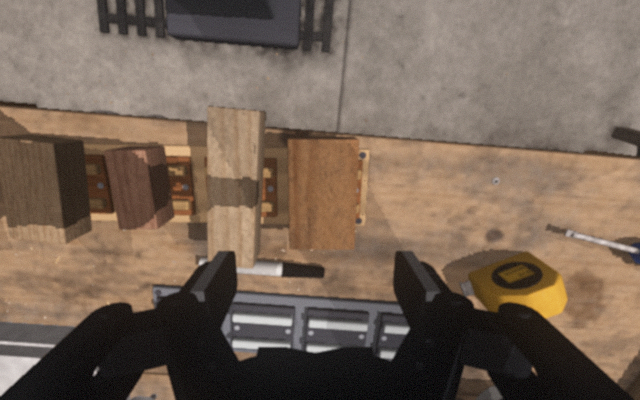

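The wrist view shows wide's top with centre ≈(323,194), long's ≈(235,186), the pen at (260,268) and the rack below. The predicted pixels are 7–10 px left of these, possibly because the arm was still settling, so I'll recheck with it at rest.

```bash
python3 -m pendant '[[[0.88,0,0,0,0,0,0],[0.88,0,0,0,0,0,0],[0.88,0,0,0,0,0,0]]]'
python3 - <<'E'
from h import *
c=ctrl.calibration('wrist');im=ctrl.get_image('wrist')[:,:,::-1]
cv2.imwrite('pics/w2.png',im[90:300,60:420].repeat(2,0).repeat(2,1))
print(c['fx'],proj(c,(412.5,254.1,52)),proj(c,(414.5,176.2,57)))
for x in (565.8,599.7): 
  for y in (117.5,202.1,286): print(np.round(proj(c,(x,y,22)),1))
E
```

```text
t: 2.02
eef_pos: [412.1, 256.2, 171.6]
tool_rot: [180.0, 0.0, -174.8]
ft_force: [-0.3, -0.8, 0.2]
grip_width: 74.8
finger_force: 0.0
309.43239822766463 (np.float64(312.02136658728557), np.float64(197.02183556070128)) (np.float64(221.10280891806457), np.float64(192.96301401919212))
[176.  313.7]
[253.3 319.5]
[328.9 325.3]
[177.1 339.4]
[252.3 345. ]
[325.9 350.5]
```

View pics/w2.png

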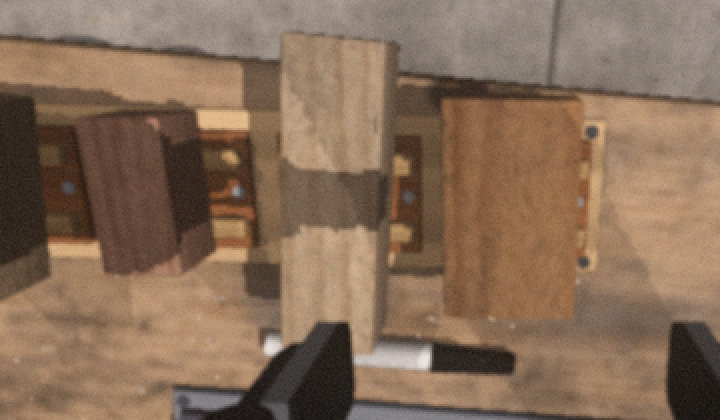

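At rest the wrist rays agree with the top view to about 3 mm, with wide at about (411,255.5). The TCP is at (412,256), so I descend.

```bash
python3 -m pendant '[[[0.88,0,0,0.04,0,0,0],[0.88,0,0,0.04,0,0,0],[0.88,0,0,0.03,0,0,0],[0.88,0,0,0.02,0,0,0],[0.88,0,0,0,0,0,0]]]'
python3 -m pendant '[[[0.88,0,0,0.01,0,0,0],[0.88,0,0,0.01,0,0,0],[0.88,0,0,0,0,0,0]]]'
python3 -m pendant '[[[0,0,0,0,0,0,0],[0,0,0,0,0,0,0],[0,0,0,0,0,0,0],[0,0,0,0,0,0,0],[0,0,0,0,0,0,0]]]' 60
```

```text
t: 2.7
eef_pos: [411.4, 254.9, 40.1]
tool_rot: [-179.9, -0.2, -174.9]
ft_force: [-0.3, 0.1, 0.5]
grip_width: 75.2
finger_force: 0.0
t: 3.08
eef_pos: [412.1, 255.0, 20.9]
tool_rot: [-180.0, -0.0, -174.9]
ft_force: [-0.3, -0.1, -0.2]
grip_width: 75.5
finger_force: 0.0
t: 3.7
eef_pos: [412.8, 255.5, 21.9]
tool_rot: [180.0, 0.0, -175.0]
ft_force: [-1.4, -0.2, 5.3]
grip_width: 59.1
finger_force: 65.1
```

Gripped at 59 mm. Now lift, square up and carry to the rightmost bay.

```bash
python3 -m pendant '[[[0,0,0,-0.03,0,0,0],[0,0,0,-0.04,0,0,0],[0,0,0,-0.04,0,0,0],[0,0,0,0,0,0,0.087],[0,0,0,0,0,0,0]]]'
python3 -m pendant '[[[0,-0.0342,-0.0276,0,0,0,0],[0,-0.0342,-0.0276,0,0,0,0],[0,-0.0342,-0.0276,0,0,0,0],[0,-0.0342,-0.0276,0,0,0,0],[0,-0.0342,-0.0276,0,0,0,0]]]'
python3 -m pendant '[[[0,0,0,0,0,0,0],[0,0,0,0,0,0,0],[0,0,0,0,0,0,0]]]'
```

```text
t: 4.32
eef_pos: [412.3, 255.1, 131.5]
tool_rot: [180.0, 0.0, -179.9]
ft_force: [-0.6, 0.7, -1.3]
grip_width: 59.2
finger_force: 65.1
t: 4.95
eef_pos: [583.9, 116.3, 130.0]
tool_rot: [-180.0, -0.1, -179.8]
ft_force: [-0.4, 0.6, -1.7]
grip_width: 58.9
finger_force: 65.1
t: 5.32
eef_pos: [582.4, 118.6, 130.8]
tool_rot: [180.0, -0.1, -179.8]
ft_force: [-0.7, 0.0, -1.5]
grip_width: 59.0
finger_force: 65.1
```

```bash
python3 -m pendant '[[[0,0,0,0.04,0,0,0],[0,0,0,0.04,0,0,0],[0,0,0,0.015,0,0,0],[0,0,0,0.008,0,0,0],[0,0,0,0,0,0,0]]]'
python3 -m pendant '[[[0,0,0,0.004,0,0,0],[0,0,0,0,0,0,0],[0,0,0,0,0,0,0]]]'
```

```text
t: 5.95
eef_pos: [584.0, 117.8, 28.8]
tool_rot: [180.0, 0.0, -179.9]
ft_force: [0.7, -0.4, -1.1]
grip_width: 58.6
finger_force: 65.1
t: 6.32
eef_pos: [583.9, 117.5, 24.8]
tool_rot: [180.0, 0.0, -179.9]
ft_force: [1.5, 0.5, -1.1]
grip_width: 59.3
finger_force: 65.1
```

```bash
python3 -m pendant '[[[0,0,0,0.003,0,0,0],[0,0,0,0,0,0,0],[0,0,0,0,0,0,0]]]'
```

```text
t: 6.7
eef_pos: [584.1, 117.5, 21.9]
tool_rot: [180.0, 0.1, -179.9]
ft_force: [-0.9, 0.3, 5.8]
grip_width: 58.9
finger_force: 65.7
```

Seated. Release, retreat and go over the long offcut.

```bash
python3 -m pendant '[[[0.85,0,0,0,0,0,0],[0.85,0,0,0,0,0,0],[0.85,0,0,-0.03,0,0,0],[0.85,0,0,-0.04,0,0,0],[0.85,0,0,-0.05,0,0,0]]]'
python3 -m pendant '[[[0.8,0.0428,0.0151,0,0,0,0],[0.8,0.0428,0.0151,0,0,0,0],[0.8,0.0428,0.0151,0,0,0,0],[0.8,0.0428,0.0151,0,0,0,0],[0.8,0,0,0,0,0,-0.042]]]'
python3 -m pendant '[[[0.8,0,0,0,0,0,0],[0.8,0,0,0,0,0,0],[0.8,0,0,0,0,0,0]]]'
python3 - <<'E'
from h import *
c=ctrl.calibration('wrist');im=ctrl.get_image('wrist')[:,:,::-1]
cv2.imwrite('pics/w3.png',im)
np.savez('w3.npz',**c)
E
```

```text
t: 7.32
eef_pos: [582.8, 117.2, 141.4]
tool_rot: [-180.0, -0.1, -179.9]
ft_force: [0.1, 0.8, 0.3]
grip_width: 72.8
finger_force: 0.0
t: 7.95
eef_pos: [409.0, 178.7, 141.1]
tool_rot: [180.0, -0.1, -177.2]
ft_force: [0.2, 0.1, 0.1]
grip_width: 68.1
finger_force: 0.0
t: 8.32
eef_pos: [412.8, 177.3, 141.2]
tool_rot: [-180.0, -0.0, -177.6]
ft_force: [0.8, 0.2, -0.3]
grip_width: 68.3
finger_force: 0.0
```

View pics/w3.png

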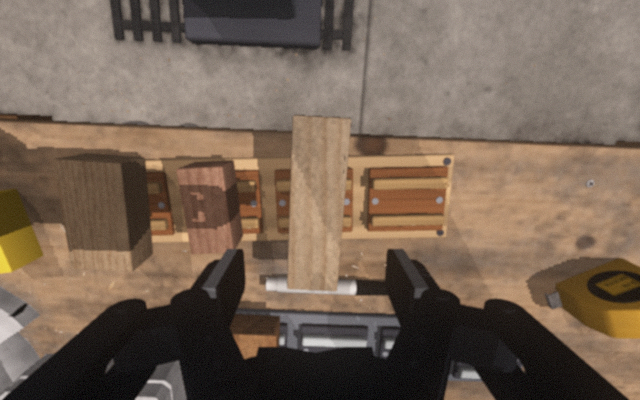

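The wrist view shows long's top at corners (293,116), (350,118), (341,291), (289,289), centred between the fingers. The freed left rest is intact and wide is in the rack. I'll cast the rays.

Run:
```python
from h import *
c=dict(np.load('w3.npz'))
for q,z in (([(293,116),(350,118),(341,291),(289,289)],57),([(179,164),(233,162),(228,246),(190,253)],57),([(58,156),(142,153),(132,246),(65,266)],57)):
    P=np.array([ray(c,p,z)[:2] for p in q]);e=(P[2]+P[3]-P[0]-P[1])/2;w=(P[1]+P[2]-P[0]-P[3])/2
    print(P.mean(0).round(1),np.hypot(*e).round(1),np.hypot(*w).round(1),np.degrees(np.arctan2(e[1],e[0])).round(1))
```

```text
[414.  180.1] 138.3 41.7 0.5
[415.5  95.5] 69.3 35.5 -1.3
[418.7  12.5] 83.0 60.3 -9.6
```

Long is at about (414,179) with yaw ≈1°, agreeing with the top view to within 4 mm. The opening leaves 13 mm each side, so I grasp.

```bash
python3 -m pendant '[[[0.8,-0.001,0.0015,0.03,0,0,0.02],[0.8,0,0,0.04,0,0,0],[0.8,0,0,0.03,0,0,0],[0.8,0,0,0.012,0,0,0],[0.8,0,0,0.005,0,0,0]]]'
python3 -m pendant '[[[0.6,0,0,0,0,0,0],[0,0,0,0,0,0,0],[0,0,0,0,0,0,0],[0,0,0,0,0,0,0],[0,0,0,0,0,0,0]]]' 60
python3 -m pendant '[[[0,0,0,-0.03,0,0,0],[0,0,0,-0.04,0,0,0],[0,0,0,-0.04,0,0,0],[0,0,0,0,0,0,0.02],[0,0,0,0,0,0,0]]]'
```

```text
t: 9.0
eef_pos: [413.5, 179.1, 24.0]
tool_rot: [-180.0, -0.0, -178.7]
ft_force: [0.6, 0.7, 0.0]
grip_width: 68.6
finger_force: 0.0
t: 9.62
eef_pos: [414.1, 179.5, 25.4]
tool_rot: [179.9, 0.1, -178.7]
ft_force: [-0.3, -0.4, 6.8]
grip_width: 41.2
finger_force: 60.8
t: 10.25
eef_pos: [412.9, 179.1, 134.2]
tool_rot: [180.0, 0.0, -179.8]
ft_force: [-0.1, -0.7, -0.6]
grip_width: 41.1
finger_force: 60.3
```

```bash
python3 -m pendant '[[[0,-0.0424,0.0058,0,0,0,0],[0,-0.0424,0.0058,0,0,0,0],[0,-0.0424,0.0058,0,0,0,0],[0,-0.0424,0.0058,0,0,0,0],[0,0,0,0,0,0,0]]]'
python3 -m pendant '[[[0,0,0,0.03,0,0,0],[0,0,0,0.04,0,0,0],[0,0,0,0.02,0,0,0],[0,0,0,0.01,0,0,0],[0,0,0,0,0,0,0]]]'
python3 -m pendant '[[[0,0,0,0.004,0,0,0],[0,0,0,0.002,0,0,0],[0,0,0,0,0,0,0],[0,0,0,0,0,0,0]]]'
```

```text
t: 10.88
eef_pos: [584.4, 202.3, 132.0]
tool_rot: [-179.9, -0.1, -179.9]
ft_force: [-1.7, 0.0, -0.8]
grip_width: 41.2
finger_force: 60.4
t: 11.5
eef_pos: [582.6, 202.9, 34.1]
tool_rot: [-180.0, -0.0, -179.8]
ft_force: [-0.0, 0.2, -1.5]
grip_width: 41.2
finger_force: 60.4
t: 12.0
eef_pos: [583.0, 203.0, 28.6]
tool_rot: [180.0, 0.0, -179.8]
ft_force: [-0.1, -0.6, -0.6]
grip_width: 40.9
finger_force: 60.4
```

```bash
python3 -m pendant '[[[0,0,0,0.003,0,0,0],[0,0,0,0.001,0,0,0],[0,0,0,0,0,0,0],[0,0,0,0,0,0,0]]]'
```

```text
t: 12.5
eef_pos: [583.1, 203.0, 25.5]
tool_rot: [180.0, 0.0, -179.8]
ft_force: [-3.0, -0.5, 8.0]
grip_width: 41.5
finger_force: 61.5
```

```bash
python3 -m pendant '[[[0.7,0,0,0,0,0,0],[0.7,0,0,0,0,0,0],[0.7,0,0,-0.03,0,0,0],[0.7,0,0,-0.04,0,0,0],[0.7,0,0,-0.05,0,0,0]]]'
python3 -m pendant '[[[0.7,0.0413,-0.0274,0,0,0,0],[0.7,0.0413,-0.0274,0,0,0,0],[0.7,0.0413,-0.0274,0,0,0,0],[0.7,0.0413,-0.0274,0,0,0,0],[0.7,0,0,0,0,0,-0.07]]]'
python3 -m pendant '[[[0.7,0,0,0,0,0,0],[0.7,0,0,0,0,0,0],[0.7,0,0,0,0,0,0]]]'
python3 - <<'E'
from h import *
c=ctrl.calibration('wrist');im=ctrl.get_image('wrist')[:,:,::-1]
cv2.imwrite('pics/w4.png',im)
np.savez('w4.npz',**c)
E
```

```text
t: 13.12
eef_pos: [582.0, 202.6, 144.3]
tool_rot: [-179.9, -0.1, -179.8]
ft_force: [1.2, 0.6, 0.2]
grip_width: 59.6
finger_force: 0.0
t: 13.75
eef_pos: [414.5, 90.7, 143.9]
tool_rot: [-180.0, -0.2, -175.8]
ft_force: [0.5, 0.8, -0.2]
grip_width: 59.8
finger_force: 0.0
t: 14.12
eef_pos: [418.3, 93.0, 144.2]
tool_rot: [-180.0, -0.0, -175.8]
ft_force: [1.2, -0.1, -0.3]
grip_width: 60.1
finger_force: 0.0
```

View pics/w4.png

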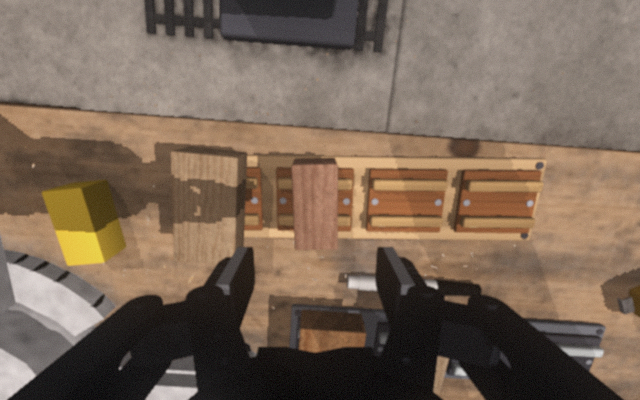

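The wrist view shows short's top with corners (293,161)–(338,250), square to the tool and centred at (316,204), the same relative spot as the previous good grasp. The yellow decoy at (85,222) is well clear, so I grasp.

```bash
python3 -m pendant '[[[0.7,0,0.001,0.033,0,0,0],[0.7,0,0,0.04,0,0,0],[0.7,0,0,0.03,0,0,0],[0.7,0,0,0.012,0,0,0],[0.7,0,0,0.004,0,0,0]]]'
python3 -m pendant '[[[0.5,0,0,0,0,0,0],[0,0,0,0,0,0,0],[0,0,0,0,0,0,0],[0,0,0,0,0,0,0],[0,0,0,0,0,0,0]]]' 60
python3 -m pendant '[[[0,0,0,-0.03,0,0,0],[0,0,0,-0.04,0,0,0],[0,0,0,-0.05,0,0,0],[0,0,0,0,0,0,0.07],[0,0,0,0,0,0,0]]]'
```

```text
t: 14.8
eef_pos: [417.9, 93.8, 25.0]
tool_rot: [-180.0, -0.0, -175.8]
ft_force: [0.3, -0.2, 0.5]
grip_width: 59.7
finger_force: 0.0
t: 15.42
eef_pos: [418.7, 94.1, 26.3]
tool_rot: [180.0, 0.1, -175.8]
ft_force: [-0.5, -0.2, 6.9]
grip_width: 34.1
finger_force: 60.1
t: 16.05
eef_pos: [418.0, 93.9, 146.0]
tool_rot: [180.0, 0.1, -179.8]
ft_force: [-0.2, 0.0, -0.9]
grip_width: 34.5
finger_force: 59.7
```

```bash
python3 -m pendant '[[[0,-0.033,0.0384,0,0,0,0],[0,-0.033,0.0384,0,0,0,0],[0,-0.033,0.0384,0,0,0,0],[0,-0.033,0.0384,0,0,0,0],[0,-0.033,0.0384,0,0,0,0]]]'
python3 -m pendant '[[[0,0,0,0,0,0,0],[0,0,0,0,0,0,0],[0,0,0,0.03,0,0,0],[0,0,0,0.04,0,0,0],[0,0,0,0.03,0,0,0]]]'
python3 -m pendant '[[[0,0,0,0.012,0,0,0],[0,0,0,0.004,0,0,0],[0,0,0,0.003,0,0,0],[0,0,0,0,0,0,0],[0,0,0,0,0,0,0]]]'
```

```text
t: 16.68
eef_pos: [582.6, 287.2, 144.0]
tool_rot: [-179.9, -0.1, -179.7]
ft_force: [0.5, 0.6, -0.5]
grip_width: 34.1
finger_force: 59.7
t: 17.3
eef_pos: [581.0, 284.3, 43.8]
tool_rot: [-179.9, -0.1, -179.9]
ft_force: [-0.2, -0.1, 0.4]
grip_width: 34.2
finger_force: 59.8
t: 17.92
eef_pos: [582.7, 286.6, 27.1]
tool_rot: [180.0, 0.1, -179.8]
ft_force: [-0.7, -0.4, -0.4]
grip_width: 34.3
finger_force: 59.8
```

```bash
python3 -m pendant '[[[0,0,0,0.002,0,0,0],[0,0,0,0,0,0,0],[0,0,0,0,0,0,0]]]'
python3 -m pendant '[[[0.6,0,0,0,0,0,0],[0.6,0,0,0,0,0,0],[0.6,0,0,-0.03,0,0,0],[0.6,0,0,-0.04,0,0,0],[0.6,0,0,-0.05,0,0,0]]]'
python3 -m pendant '[[[0.88,0.0264,-0.0464,0,0,0,0],[0.88,0.0264,-0.0464,0,0,0,0],[0.88,0.0264,-0.0464,0,0,0,0],[0.88,0.0264,-0.0464,0,0,0,0],[0.88,0.0264,-0.0464,0,0,0,0]]]'
python3 -m pendant '[[[0.88,0.0264,-0.0464,0,0,0,0],[0.88,0,0,0,0,0,-0.04],[0.88,0,0,0,0,0,0],[0.88,0,0,0,0,0,0],[0.88,0,0,0,0,0,0]]]'
python3 - <<'E'
from h import *
c=ctrl.calibration('wrist');im=ctrl.get_image('wrist')[:,:,::-1]
cv2.imwrite('pics/w5.png',im)
np.savez('w5.npz',**c)
E
```

```text
t: 18.3
eef_pos: [582.8, 286.6, 26.4]
tool_rot: [180.0, 0.1, -179.8]
ft_force: [-3.0, -1.8, 11.2]
grip_width: 34.1
finger_force: 61.1
t: 18.92
eef_pos: [581.5, 285.9, 144.2]
tool_rot: [-179.9, -0.1, -179.8]
ft_force: [0.1, -0.1, -0.1]
grip_width: 51.0
finger_force: 0.0
t: 19.55
eef_pos: [450.1, 52.5, 144.3]
tool_rot: [-180.0, 0.0, -179.8]
ft_force: [1.2, -0.9, 0.7]
grip_width: 75.3
finger_force: 0.0
t: 20.18
eef_pos: [425.0, 8.0, 144.2]
tool_rot: [-180.0, -0.0, -177.5]
ft_force: [0.2, 0.3, -0.5]
grip_width: 75.5
finger_force: 0.0
```

View pics/w5.png

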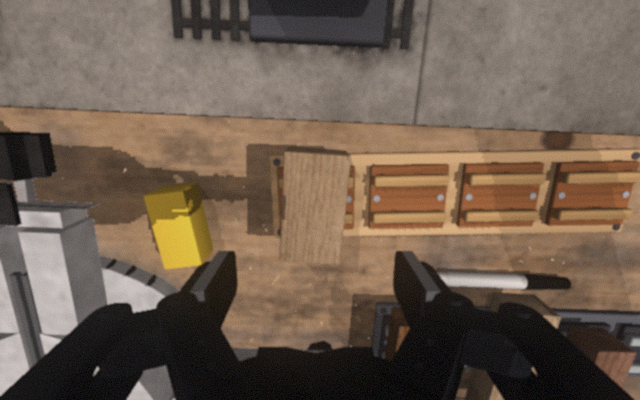

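Medium's corners are (286,150), (349,154), (340,264), (281,262), centred under the tool and leaning ≈2–3° (so yaw ≈0). The decoy at (180,225) is ≈80 mm away. I grasp.

```bash
python3 -m pendant '[[[0.88,-0.001,0,0.033,0,0,0.04],[0.88,0,0,0.04,0,0,0],[0.88,0,0,0.03,0,0,0],[0.88,0,0,0.012,0,0,0],[0.88,0,0,0.005,0,0,0]]]'
python3 -m pendant '[[[0.7,0,0,0,0,0,0],[0,0,0,0,0,0,0],[0,0,0,0,0,0,0],[0,0,0,0,0,0,0],[0,0,0,0,0,0,0]]]' 60
python3 -m pendant '[[[0,0,0,-0.03,0,0,0],[0,0,0,-0.04,0,0,0],[0,0,0,-0.05,0,0,0],[0,0,0,0,0,0,0],[0,0,0,0,0,0,0]]]'
```

```text
t: 20.85
eef_pos: [425.9, 7.6, 24.0]
tool_rot: [-180.0, -0.0, -179.8]
ft_force: [0.1, 0.2, 0.0]
grip_width: 75.3
finger_force: 0.0
t: 21.48
eef_pos: [426.6, 7.5, 25.4]
tool_rot: [180.0, 0.1, -179.8]
ft_force: [-0.6, 0.0, 7.4]
grip_width: 49.0
finger_force: 62.0
t: 22.1
eef_pos: [425.5, 7.6, 144.4]
tool_rot: [180.0, 0.0, -179.8]
ft_force: [-0.0, 0.5, -0.1]
grip_width: 49.4
finger_force: 61.9
```

```bash
python3 -m pendant '[[[0,-0.0197,0.0453,0,0,0,0],[0,-0.0197,0.0453,0,0,0,0],[0,-0.0197,0.0453,0,0,0,0],[0,-0.0197,0.0453,0,0,0,0]]]'
python3 -m pendant '[[[0,-0.0197,0.0453,0,0,0,0],[0,-0.0197,0.0453,0,0,0,0],[0,-0.0197,0.0453,0,0,0,0],[0,-0.0197,0.0453,0,0,0,0],[0,0,0,0,0,0,0]]]'
python3 -m pendant '[[[0,0,0,0,0,0,0],[0,0,0,0,0,0,0],[0,0,0,0.03,0,0,0],[0,0,0,0.04,0,0,0],[0,0,0,0.03,0,0,0]]]'
python3 -m pendant '[[[0,0,0,0.012,0,0,0],[0,0,0,0.003,0,0,0],[0,0,0,0.001,0,0,0],[0,0,0,0,0,0,0],[0,0,0,0,0,0,0]]]'
```

```text
t: 22.6
eef_pos: [503.4, 189.8, 142.4]
tool_rot: [-179.9, -0.2, -179.8]
ft_force: [0.3, -0.4, -0.4]
grip_width: 49.2
finger_force: 61.9
t: 23.22
eef_pos: [580.7, 374.4, 141.0]
tool_rot: [180.0, -0.2, -179.5]
ft_force: [-0.3, -0.4, -1.2]
grip_width: 49.0
finger_force: 62.0
t: 23.85
eef_pos: [581.8, 368.6, 43.1]
tool_rot: [-179.9, -0.1, -179.9]
ft_force: [0.4, -0.7, -1.4]
grip_width: 49.5
finger_force: 62.0
t: 24.48
eef_pos: [582.7, 370.7, 29.3]
tool_rot: [180.0, 0.1, -179.8]
ft_force: [-0.5, 0.6, -0.5]
grip_width: 49.4
finger_force: 62.0
```

```bash
python3 -m pendant '[[[0,0,0,0.003,0,0,0],[0,0,0,0.001,0,0,0],[0,0,0,0,0,0,0],[0,0,0,0,0,0,0]]]'
python3 -m pendant '[[[0.75,0,0,0,0,0,0],[0.75,0,0,0,0,0,0],[0.75,0,0,-0.03,0,0,0],[0.75,0,0,-0.04,0,0,0],[0.75,0,0,-0.05,0,0,0]]]'
python3 -m pendant '[[[0.75,0.05,0.03,-0.02,0,0,0],[0.75,0.05,0.03,-0.02,0,0,0],[0.75,0.05,0.04,0,0,0,0],[0.75,0.05,0.04,0,0,0,0],[0.75,0,0,0,0,0,0]]]'
python3 - <<'E'
from h import *
cv2.imwrite('pics/t2.png',cv2.resize(ctrl.get_image('top')[130:280,200:420,::-1],None,fx=3.6,fy=3.6,interpolation=cv2.INTER_CUBIC))
E
```

```text
t: 24.98
eef_pos: [582.5, 370.6, 25.5]
tool_rot: [180.0, 0.0, -179.8]
ft_force: [-2.2, -0.9, 6.2]
grip_width: 49.4
finger_force: 62.9
t: 25.6
eef_pos: [581.4, 369.9, 144.1]
tool_rot: [-179.9, -0.1, -179.8]
ft_force: [0.9, 0.1, 0.7]
grip_width: 64.0
finger_force: 0.0
t: 26.22
eef_pos: [377.4, 512.7, 184.1]
tool_rot: [179.9, -0.2, -179.2]
ft_force: [-0.1, -0.8, 0.2]
grip_width: 64.1
finger_force: 0.0
```

View pics/t2.png

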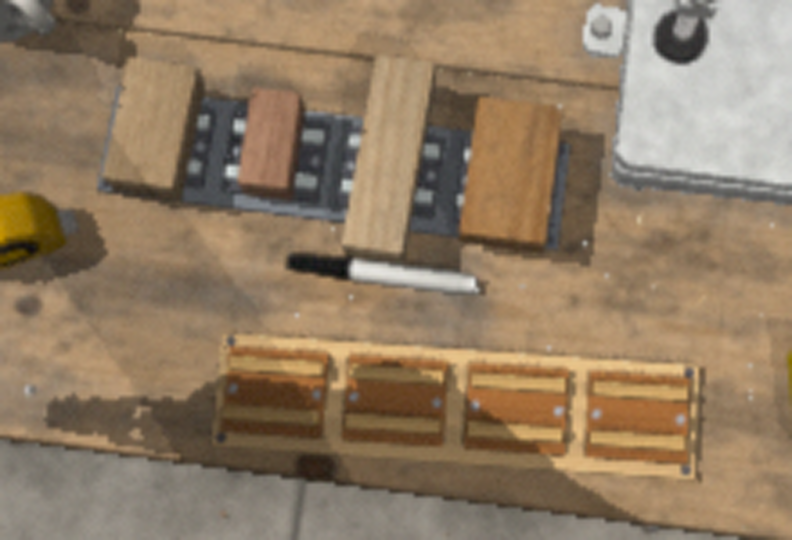

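The crop shows all four offcuts in the rack in the order medium, short, long, wide, which reverses the board order, and they are lying flat. A quick numerical check comes before handing in.

Run:
```python
from h import *
c=ctrl.calibration('top')
Q=dict(medium=([(130,55),(200,68),(180,190),(106,180)],57),short=([(252,88),(300,92),(290,190),(240,185)],57),long=([(375,57),(433,62),(403,255),(345,247)],57),wide=([(478,95),(560,105),(546,245),(462,234)],52))
for k,(q,z) in Q.items():
    P=np.array([ray(c,np.array(p)/3.6+[199.6,129.6],z)[:2] for p in q]);e=(P[0]+P[1]-P[2]-P[3])/2
    print(k,P.mean(0).round(1),np.hypot(*e).round(1),np.degrees(np.arctan2(e[1],e[0])).round(1))
```

```text
medium [583.6 365.8] 90.6 0.6
short [582.8 283.9] 70.8 3.1
long [582.5 200.9] 139.2 -0.4
wide [584.1 116. ] 101.1 1.1
```

All four are within about 5 mm and 3° of their bays, so I hand in.

```bash
python3 -m pendant '[[[0.75,0,0,0,0,0,0],[0.75,0,0,0,0,0,0]]]'; python3 -c "
from bench import ctrl;print(ctrl.finish_job())"
```

```text
t: 26.52
eef_pos: [386.0, 506.4, 184.2]
tool_rot: [-180.0, 0.0, -180.0]
ft_force: [0.2, 0.1, 1.0]
grip_width: 64.2
finger_force: 0.0
the job is handed in; nothing more can be done
None
```

All four offcuts are released in the rack in reverse order, each measured within about 5 mm and 3° of its bay, and the job was handed in at about 27 s; the hand-in call returned no verdict.

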